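Put the last ink bottle away and clip the case shut

TASK

Put the ink bottle from the cutting mat away: set it down (don't drop it) in the empty place of the ink case, lying with its cap towards the hinge like the other two. Then close the lid fully and fold the front clip down until it is home against the case. Leave the tape, the knife and the two bottles already in the case where they are.

Things in the scene. Friction and masses are not known exactly. Their poses are not given: they have to be found in the camera images.
- case: Fixed grey plastic case, 145 (x) x 260 (y) mm; rim 56 mm above the table, 66 mm high with lid shut; walls and floor 4 mm. Origin: centre of its underside. +x points to the hinged back, -x to the front with the clip. Inside, at y = -76, 0 and +76 mm, three pockets lie along x in dark foam 22 mm high; two hold bottles. For fingers, the foam is left out across the whole case from x = -46 to +5 mm
- free_place (a point): The empty pocket: point on its floor, 4 mm above the table, under where the middle of the bottle's square body belongs (case x = -20.7 mm). Axes as the case's, x towards the hinge. The pocket is 50 mm wide from the front wall to 48 mm behind this point (square body), then 34 mm wide to the back wall (cap): the bottle fits only cap to the back
- bottle_mid (a point): The ink bottle to put away, lying on the fixed cutting mat (3 mm thick, dark green): white plastic, about 0.1 to 0.2 kg, square body 85 mm long, 42 x 42 mm in section, and a round black cap whose pointed tip is 75 mm from this point. The point is the middle of the square body, 21 mm above what it lies on, near the centre of mass. x: towards the cap; z up
- neighbour_a_mid (a point): A bottle of the same kind already in one of the pockets; middle of its square body, x towards its cap
- neighbour_b_mid (a point): The other bottle of the same kind already in a pocket; middle of its square body, x towards its cap
- lid (a joint): Angle of the case's lid, rad: 0 shut on the rim, 1.57 upright, starts open at 1.6 to 1.8. The lid is a shallow tray 145 x 260 mm, 10 mm thick, grey rim with a clear window; its stiff hinge keeps it where it is left (1 to 4 N near its free edge move it)
- lid_hinge (a point): Middle of the lid's hinge line, at the case's x = +72.5 mm, 56 mm above the table; the line runs along the case's y. With the lid shut its outer face is 10 mm above this line and its free edge 145 mm in front of it
- clip (a joint): Angle of the clip against the lid, rad: 0 home (square to the lid; flat along the case's front when the lid is shut), 1.57 sticking straight out in the lid's plane, starts at 1.3 to 1.7. Stiff hinge, stays where it is left (about 3 N near its free edge moves it). Home, its hook sits under the catch ledge on the case's front and holds the lid
- clip_hinge (a point): Middle of the clip's hinge line, at the lid's free edge. With the lid shut it lies at the case's x = -80.5 mm, y = 0, 62 mm above the table. The clip is a black flap 90 mm wide (along the case's y), 40 mm from hinge line to free edge, 4 mm thick (2 mm either side of its hinge line)
- tape_mid (a point): Roll of paper tape lying flat on the mat, 90 mm across, 24 mm high; its centre
- knife_mid (a point): Grey craft knife lying on the mat, 180 x 22 x 14 mm; its centre, y along it
Things that resemble listed ones, but are neither listed nor needed, are in the scene too. Leave any orange or yellow look-alike of the part that bears bottle_mid alone.

How it is judged:
On the way, in this order (a step that is already met when the one before it is completed fails the run):
1. the bottle lies in the empty pocket, cap towards the hinge, let go (x of bottle_mid in the frame of free_place between -0.01 and 0.01 m and y of bottle_mid in the frame of free_place between -0.01 and 0.01 m and z of bottle_mid in the frame of free_place below 0.026 m and angle between the x axis of bottle_mid and the x axis of free_place, either way round below 0.2 rad and contact force between the fingers and bottle below 0.2 N and linear speed of bottle below 0.03 m/s), for 0.2 s.
2. the lid is shut (value of joint lid below 0.03 rad), for 0.2 s.
3. the clip is home (value of joint clip below 0.12 rad and value of joint lid below 0.03 rad), for 0.2 s.
At the end, for the whole second after the job is handed in: The bottle lies at rest flat in the pocket that was empty (middle of its body within 10 mm along and across, turned less than 0.2 rad, not raised more than about 4 mm), the lid is within 0.03 rad of shut and the clip within 0.12 rad of home (all of step 3 and x of bottle_mid in the frame of free_place between -0.01 and 0.01 m and y of bottle_mid in the frame of free_place between -0.01 and 0.01 m and z of bottle_mid in the frame of free_place below 0.026 m and angle between the x axis of bottle_mid and the x axis of free_place, either way round below 0.2 rad and linear speed of bottle below 0.03 m/s); the robot touches nothing.
It fails at once if the bottle is dropped into the case (falling faster than 0.6 m/s, out of the fingers) (horizontal distance between bottle_mid and free_place below 0.05 m and linear speed of bottle above 0.6 m/s and contact force between the fingers and bottle below 0.05 N).
It fails at once if a bottle already in the case is moved by more than 20 mm (distance of any of neighbour_a_mid, neighbour_b_mid from where it was at the start of the episode above 0.02 m).
It fails at once if the tape or the knife is moved by more than 30 mm (distance of any of tape_mid, knife_mid from where it was at the start of the episode above 0.03 m).
It also fails if it takes over 72 s, if anything falls off the work surface, if the arm or the gripper's body presses on something with over 40 N, if the wrist force passes 120 N, or if a joint passes its speed limit or range.

ROBOT

A 6-joint arm with a two-finger parallel gripper is mounted at the origin on the work surface. World frame = base frame: x ahead of the robot, y to its left, z up, the work surface at z = 0. Lengths are in m, angles in rad, forces in N, time in s.
With the tool pointing down it reaches from about 0.3 to 0.875 m from the base axis. Payload 4.2 kg.
Tool frame: the origin (TCP) lies where the fingers leave the gripper's body, on its centre line; the fingertips stand 73 mm ahead of it and the grasp point (between the pads) lies 54 mm ahead of it; z points along the fingers, y is the line along which they close (so a half turn about z gives the same grasp; the last joint's range is limited). The gripper opens to 85 mm and grips with 20 to 120 N. Pads are 22 mm wide; open, the fingers measure 114 mm over their backs; the gripper's body (76 mm by 85 mm) begins 54 mm behind the grasp point. The pads swing forward as they close: fully open they stand 13 mm farther back than shut.
Start: joints at [1.115, 0.32, 1.565, -0, 1.257, -0.02], TCP at [0.243, 0.521, 0.304] pointing down, gripper open.
Joint ranges: [-3.11, 3.11], [-0.84, 2.01], [0.21, 2.61], [-1.34, 4.49], [0.05, 2.63], [-2.56, 2.56]. Speed limits (rad/s): [2.57, 2.57, 3.14, 3.14, 3.14, 3.14].

INTERFACE

Orientations are given as a unit quaternion [x, y, z, w].
In Python, from workcell import ctrl gives the robot as it stands.
- The arm moves only by the tool arm_command, never from a script. Its argument "plan" is a list of rows, each a list of 7 numbers: the shift along the tool's x, y, z in units of 0.08 m (1.0 is 0.08 m), then the turn, a rotation vector about the tool's x, y, z in units of 360 degrees (1.0 is 360 degrees), then the opening, from -1 (shut) to 1 (fully open), so that 0 is half open. A call has exactly 5 rows; each row is the pose to reach, as a shift and turn from the pose commanded when the call began, along the tool's axes at that moment, turning the shorter way round; what a row does not reach only later rows make up. A row lasts 1/12 s, in which the tool goes at most 41.7 mm and 7.16 degrees, less where a joint would pass 70% of its speed; a pose out of reach is approached as far as the arm can. A call with a number of a shift or a turn outside -1 to 1 is refused whole. A call with a gripper value outside its range is refused whole. The fingers move at their own pace and stop on an object; "force" is the grip in N (left out, the last holds). Time passes only in rows, so rows that repeat a pose let the fingers close, or fill a call up. It gives the time, the measured TCP pose, the force, the opening and the grip force at its end, in the units of the state.
- ctrl.sense(): the state, without advancing time (a new reading comes with each control period).
- ctrl.capture(name): name is "side" or "top" or "wrist"; returns the picture (384x512x3 uint8, red, green, blue); there is no depth.
- ctrl.camera_info(name): a dict with "vfov" (degrees; the focal length in pixels is half the picture's height over the tangent of half this angle, whatever the lens; pixels are square), "cx", "cy" (the principal point, pixels), "position" and "rotation" of the camera in the world. Camera axes: x right, y down, z forward; pixel columns grow to the right and rows downward; lengths in m; the calibration is good to about 2 mm. A picture is of the moment at which its call begins: read the wrist's pose just before it. camera_info takes no time and is no camera call; for the wrist camera it gives the pose at the moment of the call.
- ctrl.sign_off(): hands the job in; it is judged then, once.
The state is a dict: "time_s": time; "joint_pos": joint angles; "dq": joint speeds; "joint_efforts": joint torques, N m; "ee_pos": TCP position; "ee_rot": TCP orientation; "contact_force": force on the tool from outside, world axes, zero at the start; "wrist_torque": the same for the moment, N m; "width": finger opening in m; "gripper_force": force on a finger pad.
Only numpy, scipy, OpenCV 4.12 (cv2) and the standard library are available. Lean on these libraries where they do the work, as an engineer would, in place of code of your own. Each camera call takes 0.05 s, during which the arm holds its last target. There are 200 camera calls.

## Working session

There is one attempt and no reset: what is moved stays moved. The work goes in short steps, Python scripts to look and compute and a tool call to move; the robot and the scene stay as the last step left them, time stands still between calls to the robot, and variables do not carry over. Pictures are saved under pics/ and viewed, at most 10 in all, crops included, and the job is handed in when it is done.

Besides the shell and the picture viewer there is one more tool, called after ">>>" by a JSON object that holds its "op" and its "data". arm_command: Moves the arm, as the interface text tells. Shifts and turns lie within -1 to 1; 1 stands for 0.08 m of shift or 360 degrees of turn. Its arguments: {"type":"object","properties":{"plan":{"type":"array"},"force":{"type":"number"}},"required":["plan"]}

```bash
mkdir -p pics; python3 - <<'E'
from workcell import ctrl
import cv2,numpy as np
for n in("side","top"):
    cv2.imwrite(f"pics/{n}0.png",ctrl.capture(n)[:,:,::-1])
    print(n,ctrl.camera_info(n))
s=ctrl.sense();print(s)
E
```

```text
side {'vfov': 56.50469030563775, 'cx': 257.8213859713005, 'cy': 189.77520529314677, 'position': array([-0.06988543, -0.46462103,  0.84206589]), 'rotation': array([ 0.84909193, -0.35967759,  0.15765555, -0.35329824])}
top {'vfov': 45.97257498459193, 'cx': 257.5821795479291, 'cy': 187.49722231172944, 'position': array([0.23984315, 0.05812874, 1.47576951]), 'rotation': array([ 0.71184621, -0.69681231,  0.05506873, -0.06852024])}
{'time_s': 0.1, 'joint_pos': array([ 1.11500534e+00,  3.20252205e-01,  1.56556768e+00,  2.25836816e-05,
        1.25740377e+00, -2.00099808e-02]), 'dq': array([-9.34678744e-05, -8.29339608e-04, -4.40783319e-03, -1.23180030e-03,
        9.31907915e-04,  4.44944350e-05]), 'joint_efforts': array([-1.05385745e-03, -4.16407549e+01, -2.34703749e+01, -1.71253987e-04,
        4.84216172e-03,  3.95764778e-05]), 'ee_pos': array([0.24258039, 0.52098054, 0.30314818]), 'ee_rot': array([ 2.16173820e-01,  9.76354554e-01, -7.90001242e-04, -2.02619689e-04]), 'contact_force': array([ 0.33779279, -0.38414541, -0.28235488]), 'wrist_torque': array([ 0.03279946, -0.04176596, -0.01086521]), 'gripper_force': 0.0, 'width': 0.08512295118729914}
```

View pics/top0.png

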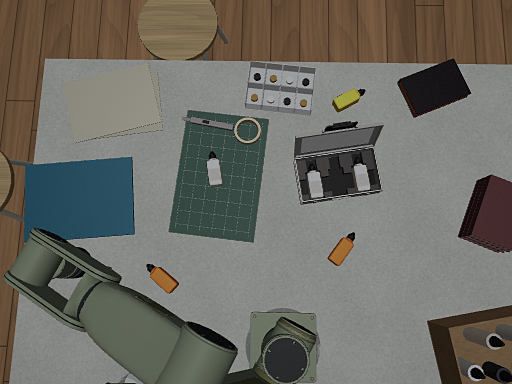

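View pics/side0.png

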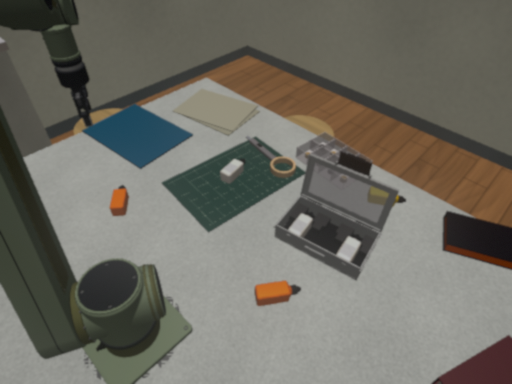

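The top view shows the white bottle on the green mat at about (214,170), with its cap up at (211,154). Other candidates are orange at (162,278) and (342,248), yellow at (349,99), and the whites in the case at (315,182) and (361,175). I choose the one on the mat. The empty pocket is the middle one, near (338,180). Next, one close crop.

```bash
cat > h.py <<'E'
import numpy as np,cv2
from scipy.spatial.transform import Rotation as R
from workcell import ctrl
def ray(info,uv):
    f=192/np.tan(np.radians(info['vfov'])/2)
    d=np.array([(uv[0]-info['cx'])/f,(uv[1]-info['cy'])/f,1.])
    return info['position'],R.from_quat(info['rotation']).apply(d)
def onplane(info,uv,z):
    p,d=ray(info,uv); return p+d*(z-p[2])/d[2]
def pix(info,X):
    f=192/np.tan(np.radians(info['vfov'])/2)
    c=R.from_quat(info['rotation']).inv().apply(np.asarray(X)-info['position'])
    return c[:2]/c[2]*f+[info['cx'],info['cy']]
def tri(i1,u1,i2,u2):
    p,d=ray(i1,u1);q,e=ray(i2,u2)
    t=np.linalg.lstsq(np.c_[d,-e],q-p,rcond=None)[0]
    a,b=p+t[0]*d,q+t[1]*e
    return (a+b)/2,np.linalg.norm(a-b)
E
python3 - <<'E'
from h import *
im=cv2.imread('pics/top0.png')
c=cv2.resize(im[100:215,180:390],None,fx=3.8,fy=3.8,interpolation=cv2.INTER_CUBIC)
s=cv2.imread('pics/side0.png')
cv2.imwrite('pics/topc.png',c)
i=ctrl.camera_info('top')
hsv=cv2.cvtColor(im,cv2.COLOR_BGR2HSV)
m=((hsv[...,1]<40)&(hsv[...,2]>200)).astype(np.uint8)
m[:, :180]=0
for ct in cv2.findContours(m,0,2)[0]:
    a=cv2.contourArea(ct)
    if a>100: r=cv2.minAreaRect(ct);print(a,r,onplane(i,r[0],.045), np.linalg.norm(onplane(i,cv2.boxPoints(r)[0],.045)-onplane(i,cv2.boxPoints(r)[1],.045)))
E
```

```text
(no output)
```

View pics/topc.png

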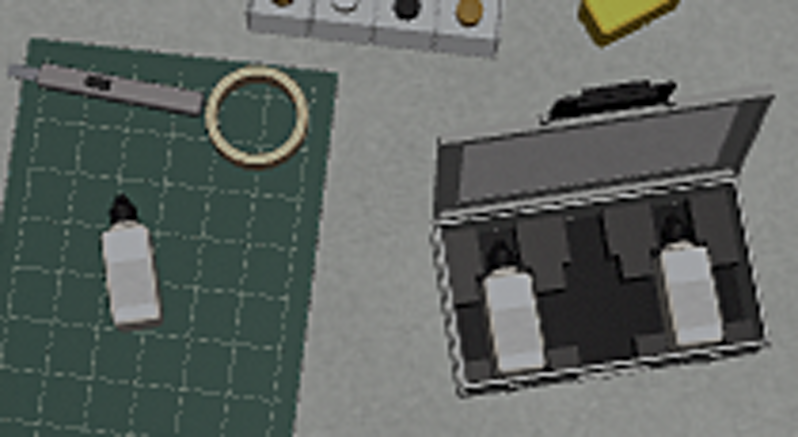

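The crop confirms it: white body about (103-160, 222-328) with the black cap at (123,208), crop pixels. The case rim corners are about (458,388), (767,345), (735,178) and (435,222), and the middle pocket is empty.

```bash
python3 - <<'E'
from h import *
im=cv2.imread('pics/top0.png')
i=ctrl.camera_info('top'); i2=ctrl.camera_info('side')
hsv=cv2.cvtColor(im,cv2.COLOR_BGR2HSV)
print(hsv[172,214],hsv[182,315],hsv[200,290])
m=((hsv[...,1]<40)&(hsv[...,2]>175)).astype(np.uint8)
m[:, :190]=0;m[:145]=0;m[215:]=0;m[:,375:]=0
for ct in cv2.findContours(m,0,2)[0]:
    a=cv2.contourArea(ct)
    if a>100:
        r=cv2.minAreaRect(ct);b=cv2.boxPoints(r);z=.045 if r[0][0]<260 else .046
        P=[onplane(i,q,z) for q in b]
        print(a,r,onplane(i,r[0],z),[round(np.linalg.norm(P[k]-P[k-1]),4) for k in(1,2)],np.round(P,3).tolist())
C=[np.array(p)/3.8+[180,100] for p in((458,388),(767,345),(735,178),(435,222))]
P=[onplane(i,c,.056) for c in C]
print(np.round(P,4),[np.linalg.norm(P[k]-P[k-1]) for k in range(4)],np.mean(P,0))
for p in ((440,140),(773,97)): # lid free edge
    print(np.array(p)/3.8+[180,100])
s=cv2.imread('pics/side0.png');cv2.imwrite('pics/sidec.png',cv2.resize(s[130:280,210:410],None,fx=4,fy=4,interpolation=cv2.INTER_CUBIC))
E
```

```text
[  0   0 147] [  0   0 149] [ 50   6 137]
[[ 0.4464 -0.0488  0.056 ]
 [ 0.4878 -0.3056  0.056 ]
 [ 0.631  -0.2821  0.056 ]
 [ 0.588  -0.0284  0.056 ]] [np.float64(0.1430205120753359), np.float64(0.26016688158653734), np.float64(0.14512343344983378), np.float64(0.25737143764132886)] [ 0.53830138 -0.16622743  0.056     ]
[295.78947368 136.84210526]
[383.42105263 125.52631579]
```

View pics/sidec.png

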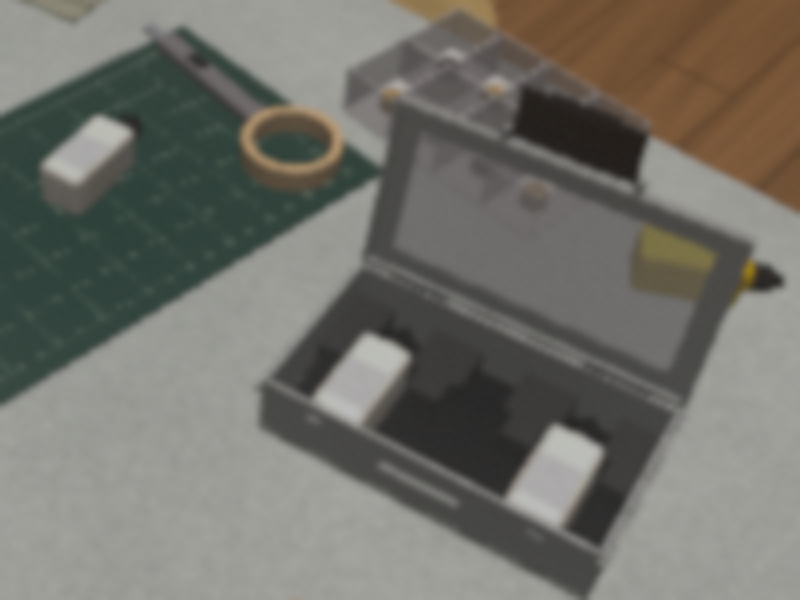

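The side crop shows the lid's free-edge corners at about (398,98) and (752,243), with the clip sticking up from the free edge. The catch ledge is on the front at (418,483).

```bash
python3 - <<'E'
from h import *
i=ctrl.camera_info('top'); i2=ctrl.camera_info('side')
im=cv2.imread('pics/top0.png')
hsv=cv2.cvtColor(im,cv2.COLOR_BGR2HSV)
print(hsv[150:190:2,214,2])
m=((hsv[...,1]<30)&(hsv[...,2]>118)).astype(np.uint8)
def rect(x0,x1,y0,y1,z):
    k=np.zeros_like(m);k[y0:y1,x0:x1]=m[y0:y1,x0:x1]
    ct=max(cv2.findContours(k,0,2)[0],key=cv2.contourArea);r=cv2.minAreaRect(ct);P=[onplane(i,q,z) for q in cv2.boxPoints(r)]
    e=[P[1]-P[0],P[2]-P[1]];l=max(e,key=np.linalg.norm);l=l*np.sign(l[0])
    print(r,'c',onplane(i,r[0],z).round(4),'sz',[np.linalg.norm(a).round(4) for a in e],'ang',np.arctan2(l[1],l[0]).round(3))
rect(200,230,150,195,.045);rect(303,326,155,200,.046);rect(350,373,150,195,.046)
S=lambda p:np.array(p)/4+[210,130]
T=lambda p:np.array(p)/3.8+[180,100]
print(tri(i,T((440,140)),i2,S((398,98))),tri(i,T((773,97)),i2,S((752,243))))
print('clip', tri(i,T((552,97)),i2,S((520,88))),tri(i,T((672,82)),i2,S((648,130))))
print('case side', [onplane(i2,S(p),.056) for p in((262,385),(602,555),(372,262),(685,402))])
c,s=np.cos(.16),np.sin(.16);M=np.array([[c,-s],[s,c]])
ctr=np.array([.538,-.166]);
print('freeplace',ctr+M@[-.0207,0], 'hinge',ctr+M@[.0725,0])
E
```

```text
[ 76  80   9  13 137 168 168 167 168 158 150 147 154 151 151 158 169 155
  66  73]
((213.75546264648438, 171.16592407226562), (26.30057716369629, 12.291224479675293), 82.40535736083984) c [0.5434 0.2314 0.045 ] sz [np.float64(0.04), np.float64(0.0872)] ang 0.167
((314.7307434082031, 183.65383911132812), (27.064023971557617, 12.551431655883789), 78.69007110595703) c [ 0.5085 -0.0946  0.046 ] sz [np.float64(0.0406), np.float64(0.0879)] ang 0.193
((361.44232177734375, 176.71153259277344), (27.06402587890625, 12.355316162109375), 78.69007110595703) c [ 0.5341 -0.2441  0.046 ] sz [np.float64(0.04), np.float64(0.088)] ang 0.175
(array([ 0.61803811, -0.02311764,  0.19805193]), np.float64(0.0002526861189650654)) (array([ 0.65625768, -0.27854099,  0.20175634]), np.float64(0.002124719889767953))
clip (array([ 0.64058172, -0.1037575 ,  0.23949279]), np.float64(0.000475998149804265)) (array([ 0.65169592, -0.19233863,  0.24795852]), np.float64(0.0026937279578408595))
case side [array([ 0.44389338, -0.0571126 ,  0.056     ]), array([ 0.49151757, -0.30790576,  0.056     ]), array([ 0.59551442, -0.03598196,  0.056     ]), array([ 0.64193235, -0.28153901,  0.056     ])]
freeplace [ 0.5175644  -0.16929789] hinge [ 0.60957398 -0.15444943]
```

Measurements agree with the given sizes: rim 260 x 145, bottle 85 x 42, and neighbours 152 apart. Free place is about (0.519,-0.169), yaw about 0.165. The bottle is about (0.545,0.231), and the lid free edge is at z about 0.2. Moving over the bottle.

```bash
cat >> h.py <<'E'
def need(p,yaw,tilt=0):
    """shift/turn (interface units) from now to TCP p, tool down, tool y along yaw+90deg, tilted about tool y"""
    s=ctrl.sense();r=R.from_quat(s['ee_rot'])
    t=R.from_euler('z',yaw)*R.from_euler('y',np.pi)*R.from_euler('y',tilt)
    print('t',s['time_s'].__round__(2),'pos',s['ee_pos'].round(4),'w',round(s['width'],4),'g',round(s['gripper_force'],1),'F',s['contact_force'].round(1))
    print('shift',(r.inv().apply(np.array(p)-s['ee_pos'])/.08).round(3),'turn',((r.inv()*t).as_rotvec()/2/np.pi).round(4))
E
python3 -c "
from h import *
need((.545,.231,.25),.16)"
```

```text
t 0.1 pos [0.2426 0.521  0.3031] w 0.0851 g 0.0 F [ 0.3 -0.4 -0.3]
shift [-4.957 -1.689  0.667] turn [-0.0002 -0.0001 -0.0948]
```

>>> {"op": "arm_command", "data": {"plan": [[-0.5,-0.2,0,0,0,-0.019,1],[-1,-0.4,0.1,0,0,-0.038,1],[-1,-0.6,0.2,0,0,-0.057,1],[-1,-0.8,0.3,0,0,-0.076,1],[-1,-1,0.4,0,0,-0.095,1]], "force": 40}}

```text
time_s: 0.52
ee_pos: [0.2817, 0.4136, 0.2711]
ee_rot: [-0.083, 0.997, -0.0, -0.0]
contact_force: [0.2, 0.4, -0.1]
width: 0.0852
gripper_force: 0.0
```

```bash
python3 -c "
from h import *
need((.545,.231,.25),.16)"
```

```text
t 0.52 pos [0.2817 0.4136 0.2711] w 0.0852 g 0.0 F [ 0.2  0.4 -0.1]
shift [-2.871 -2.792  0.263] turn [-0.0001 -0.0001  0.0009]
```

>>> {"op": "arm_command", "data": {"plan": [[-0.35,-0.35,0,0,0,0,1],[-0.7,-0.7,0,0,0,0,1],[-1,-1,0,0,0,0,1],[-1,-1,0,0,0,0,1],[-1,-1,0,0,0,0,1]]}}

```text
time_s: 0.93
ee_pos: [0.3741, 0.3478, 0.2715]
ee_rot: [-0.079, 0.997, -0.0, -0.0]
contact_force: [-0.3, 0.2, -0.6]
width: 0.0853
gripper_force: 0.0
```

>>> {"op": "arm_command", "data": {"plan": [[-0.35,-0.35,0,0,0,0,1],[-0.7,-0.7,0,0,0,0,1],[-1,-1,0,0,0,0,1],[-1,-1,0,0,0,0,1],[-1,-1,0,0,0,0,1]]}}

```text
time_s: 1.35
ee_pos: [0.4651, 0.2828, 0.2714]
ee_rot: [-0.08, 0.997, 0.0, -0.001]
contact_force: [0.2, 0.2, -0.7]
width: 0.0855
gripper_force: 0.0
```

```bash
python3 -c "
from h import *
i=ctrl.camera_info('wrist');im=ctrl.capture('wrist')[:,:,::-1];cv2.imwrite('pics/w1.png',im);print(i, pix(i,(.545,.231,.045)))
need((.545,.231,.25),.16)"
```

```text
{'vfov': 71.93005245869674, 'cx': 253.80470344871895, 'cy': 191.96606231858712, 'position': array([0.3993224 , 0.27153265, 0.34186724]), 'rotation': array([0.64322624, 0.75435818, 0.09986196, 0.08503726])} [202.01459281 237.52761663]
t 1.4 pos [0.4642 0.2833 0.2715] w 0.0853 g 0.0 F [ 0.2 -0.  -0.1]
shift [-0.892 -0.807  0.266] turn [ 0.0001 -0.0003  0.0001]
```

View pics/w1.png

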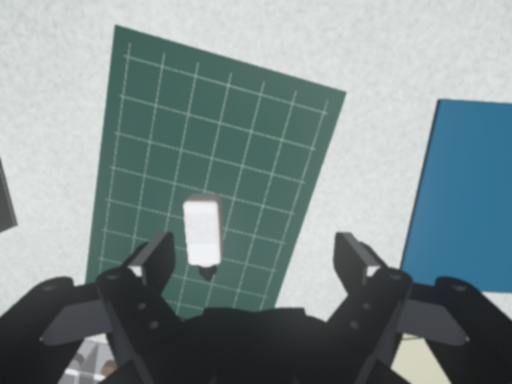

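The wrist view shows the bottle at about (203,233), cap down at (208,272), fingers at (155,262) and (348,262). Measuring its outline.

```bash
python3 - <<'E'
from h import *
i=ctrl.camera_info('wrist');im=cv2.imread('pics/w1.png')
h=cv2.cvtColor(im,cv2.COLOR_BGR2HSV)
print(h[190:270:4,203,2])
m=((h[...,1]<45)&(h[...,2]>190)).astype(np.uint8);k=np.zeros_like(m);k[185:285,178:228]=m[185:285,178:228]
ct=max(cv2.findContours(k,0,2)[0],key=cv2.contourArea);r=cv2.minAreaRect(ct)
P=np.array([onplane(i,q,.045) for q in cv2.boxPoints(r)])
print(r,P.round(4),P.mean(0),[np.linalg.norm(P[j]-P[j-1]) for j in(1,2)],[np.arctan2(*(P[j]-P[j-1])[1::-1]) for j in (1,2)])
E
```

```text
[142 120 125 211 243 244 237 236 235 237 235 233 234 236 244 244 244 244
 242 187]
((201.55770874023438, 233.77011108398438), (64.88755798339844, 33.737892150878906), 87.39744567871094) [[0.5028 0.2049 0.045 ]
 [0.4946 0.2438 0.045 ]
 [0.5784 0.258  0.045 ]
 [0.5873 0.2164 0.045 ]] [0.5407701  0.23075916 0.045     ] [np.float64(0.03968275279833219), np.float64(0.08504316770397762)] [np.float64(1.778313857231526), np.float64(0.1675363179732533)]
```

```bash
python3 -c "
from h import *
need((.5425,.231,.08),.168)"
```

```text
t 1.4 pos [0.4642 0.2833 0.2715] w 0.0853 g 0.0 F [ 0.2 -0.  -0.1]
shift [-0.865 -0.803  2.391] turn [ 0.0001 -0.0003 -0.0011]
```

>>> {"op": "arm_command", "data": {"plan": [[-0.4,-0.4,0.2,0,0,-0.001,1],[-0.8,-0.8,0.4,0,0,-0.001,1],[-0.865,-0.805,0.7,0,0,-0.001,1],[-0.865,-0.805,1,0,0,-0.001,1],[-0.865,-0.805,1,0,0,-0.001,1]]}}

```text
time_s: 1.82
ee_pos: [0.5406, 0.2303, 0.187]
ee_rot: [-0.084, 0.996, -0.001, -0.005]
contact_force: [-1.4, -0.6, 0.0]
width: 0.0859
gripper_force: 0.0
```

```bash
python3 -c "
from h import *
need((.5425,.231,.08),.168)"
```

```text
t 1.82 pos [0.5406 0.2303 0.187 ] w 0.0859 g 0.0 F [-1.4 -0.6  0. ]
shift [-0.04   0.007  1.337] turn [-0.0003 -0.0017  0.    ]
```

>>> {"op": "arm_command", "data": {"plan": [[0,0,0.3,0,0,0,1],[0,0,0.6,0,0,0,1],[0,0,0.8,0,0,0,1],[0,0,0.95,0,0,0,1],[0,0,1,0,0,0,1]]}}

```text
time_s: 2.23
ee_pos: [0.5417, 0.2318, 0.1113]
ee_rot: [-0.085, 0.996, -0.0, -0.001]
contact_force: [0.4, -0.7, 0.3]
width: 0.0854
gripper_force: 0.0
```

```bash
python3 -c "
from h import *
need((.5425,.231,.08),.168)"
```

```text
t 2.23 pos [0.5417 0.2318 0.1113] w 0.0854 g 0.0 F [ 0.4 -0.7  0.3]
shift [-0.009 -0.011  0.391] turn [-0.     -0.0004  0.0003]
```

>>> {"op": "arm_command", "data": {"plan": [[0,0,0.2,0,0,0,1],[0,0,0.38,0,0,0,1],[0,0,0.38,0,0,0,-0.3],[0,0,0.38,0,0,0,-0.3],[0,0,0.38,0,0,0,-0.3]], "force": 40}}

```text
time_s: 2.65
ee_pos: [0.544, 0.2312, 0.0831]
ee_rot: [-0.084, 0.996, 0.0, 0.001]
contact_force: [0.5, -0.1, 0.5]
width: 0.0515
gripper_force: 0.0
```

>>> {"op": "arm_command", "data": {"plan": [[0,0,0,0,0,0,-0.3],[0,0,0,0,0,0,-0.3],[0,0,0,0,0,0,-0.3],[0,0,0,0,0,0,-0.3],[0,0,0,0,0,0,-0.3]]}}

```text
time_s: 3.07
ee_pos: [0.5444, 0.2309, 0.0833]
ee_rot: [-0.084, 0.997, 0.001, 0.001]
contact_force: [-0.9, 1.0, 6.1]
width: 0.0415
gripper_force: 42.6
```

>>> {"op": "arm_command", "data": {"plan": [[0,0,-0.2,0,0,0,-0.3],[0,0,-0.4,0,0,0,-0.3],[0,0,-0.6,0,0,0,-0.3],[0,0,-0.8,0,0,0,-0.3],[0,0,-1,0,0,0,-0.3]]}}

```text
time_s: 3.48
ee_pos: [0.5435, 0.23, 0.1623]
ee_rot: [-0.083, 0.997, -0.0, -0.0]
contact_force: [-0.5, 0.9, -2.0]
width: 0.0418
gripper_force: 41.6
```

```bash
python3 -c "
from h import *
need((.519,-.169,.16),.165)"
```

```text
t 3.48 pos [0.5435 0.23   0.1623] w 0.0418 g 41.6 F [-0.5  0.9 -2. ]
shift [ 1.131 -4.867  0.03 ] turn [-0.     -0.0001  0.0003]
```

>>> {"op": "arm_command", "data": {"plan": [[0.05,-0.2,0,0,0,0,-0.3],[0.1,-0.4,0,0,0,0,-0.3],[0.15,-0.6,0,0,0,0,-0.3],[0.2,-0.8,0,0,0,0,-0.3],[0.25,-1,0,0,0,0,-0.3]]}}

```text
time_s: 3.9
ee_pos: [0.5369, 0.1472, 0.1617]
ee_rot: [-0.084, 0.996, -0.0, -0.0]
contact_force: [0.1, -0.7, -1.1]
width: 0.0417
gripper_force: 41.7
```

>>> {"op": "arm_command", "data": {"plan": [[0.05,-0.2,0,0,0,0,-0.3],[0.1,-0.4,0,0,0,0,-0.3],[0.15,-0.6,0,0,0,0,-0.3],[0.2,-0.8,0,0,0,0,-0.3],[0.25,-1,0,0,0,0,-0.3]]}}

```text
time_s: 4.32
ee_pos: [0.5306, 0.0649, 0.1616]
ee_rot: [-0.084, 0.997, -0.0, -0.0]
contact_force: [-0.4, -0.2, -2.1]
width: 0.0415
gripper_force: 41.7
```

>>> {"op": "arm_command", "data": {"plan": [[0.05,-0.2,0,0,0,0,-0.3],[0.1,-0.4,0,0,0,0,-0.3],[0.15,-0.6,0,0,0,0,-0.3],[0.2,-0.8,0,0,0,0,-0.3],[0.25,-1,0,0,0,0,-0.3]]}}

```text
time_s: 4.73
ee_pos: [0.5242, -0.0173, 0.1616]
ee_rot: [-0.084, 0.997, -0.0, -0.0]
contact_force: [-0.5, 0.2, -1.6]
width: 0.0414
gripper_force: 41.7
```

```bash
python3 - <<'E'
from h import *
i=ctrl.camera_info('wrist');im=ctrl.capture('wrist')[:,:,::-1];cv2.imwrite('pics/w2.png',im)
for X in ((.519,-.169,.004),(.446,-.05,.056),(.489,-.306,.056),(.5085,-.0946,.046),(.534,-.244,.046)):print(X,pix(i,X).round(1))
need((.519,-.169,.16),.165)
E
```

```text
(0.519, -0.169, 0.004) [ 83.2 164. ]
(0.446, -0.05, 0.056) [224.1  94.4]
(0.489, -0.306, 0.056) [-190.1   94.4]
(0.5085, -0.0946, 0.046) [152.  176.1]
(0.534, -0.244, 0.046) [-59.3 176.6]
t 4.78 pos [ 0.5239 -0.0196  0.1616] w 0.0414 g 41.6 F [ 0.5 -2.5 -0.6]
shift [ 0.37  -1.832  0.024] turn [-0.0003 -0.0001  0.0002]
```

View pics/w2.png

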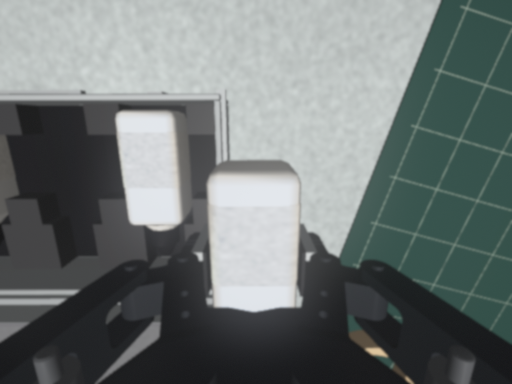

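The held bottle is at cols 208-300. The case front-left rim corner is seen at (226,93) against (224,94) predicted, so the case pose is good to about 1 mm. Checking the bottle's offset in the grip from its front top edge at about (254,172).

```bash
python3 - <<'E'
from h import *
i=ctrl.camera_info('wrist');s=ctrl.sense()
im=cv2.imread('pics/w2.png',0);print(im[156:210:2,254])
r=R.from_quat(s['ee_rot'])
for v in (162,172,182): print(v,(r.inv().apply(onplane(i,(254,v),.1233)-s['ee_pos'])).round(4))
need((.5186,-.168,.16),.167)
E
```

```text
[203 197 147 115 116 117 119 127 148 178 202 213 219 224 227 229 229 230
 230 230 230 230 230 230 230 223 216]
162 [ 0.0502 -0.0006  0.0383]
172 [ 0.046  -0.0006  0.0383]
182 [ 0.0417 -0.0006  0.0383]
t 4.78 pos [ 0.5239 -0.0196  0.1616] w 0.0414 g 41.6 F [ 0.5 -2.5 -0.6]
shift [ 0.373 -1.819  0.024] turn [-0.0003 -0.0001 -0.0001]
```

>>> {"op": "arm_command", "data": {"plan": [[0.08,-0.2,0,0,0,0,-0.3],[0.15,-0.4,0,0,0,0,-0.3],[0.2,-0.6,0,0,0,0,-0.3],[0.25,-0.8,0,0,0,0,-0.3],[0.35,-1,0,0,0,0,-0.3]]}}

```text
time_s: 5.2
ee_pos: [0.5106, -0.1005, 0.1617]
ee_rot: [-0.084, 0.996, -0.0, 0.001]
contact_force: [1.0, 0.0, -2.1]
width: 0.0416
gripper_force: 41.6
```

```bash
python3 - <<'E'
from h import *
need((.5186,-.168,.16),.167)
E
```

```text
t 5.2 pos [ 0.5106 -0.1005  0.1617] w 0.0416 g 41.6 F [ 1.   0.  -2.1]
shift [ 0.042 -0.849  0.021] turn [-0.      0.0002  0.0001]
```

>>> {"op": "arm_command", "data": {"plan": [[0.015,-0.25,0,0,0,0,-0.3],[0.015,-0.5,0,0,0,0,-0.3],[0.015,-0.75,0,0,0,0,-0.3],[0.015,-0.83,0,0,0,0,-0.3],[0.015,-0.83,0,0,0,0,-0.3]]}}

```text
time_s: 5.62
ee_pos: [0.5203, -0.1667, 0.1615]
ee_rot: [-0.083, 0.997, -0.0, 0.0]
contact_force: [0.5, 0.1, -1.6]
width: 0.0417
gripper_force: 41.6
```

```bash
python3 - <<'E'
from h import *
i=ctrl.camera_info('wrist');im=ctrl.capture('wrist')[:,:,::-1];cv2.imwrite('pics/w3.png',im)
need((.5206,-.168,.085),.167)
E
```

```text
t 5.67 pos [ 0.5199 -0.1656  0.1614] w 0.0417 g 41.6 F [-0.6  1.  -1.2]
shift [-0.004 -0.031  0.955] turn [ 0.0001 -0.0001 -0.0002]
```

View pics/w3.png

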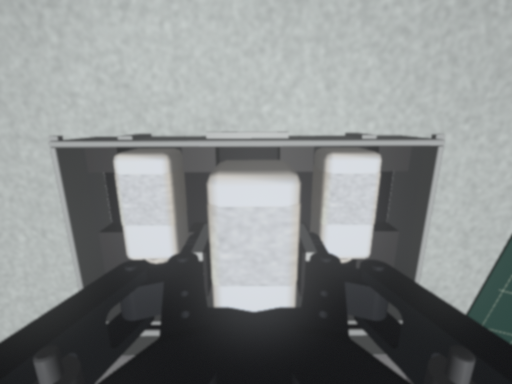

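The bottle hangs over the middle pocket. The rim corners are at (50,138) and (443,138), mid 246.5, against the bottle mid at 254, so a small shift to the left is needed. Computing it.

```bash
python3 - <<'E'
from h import *
i=ctrl.camera_info('wrist');s=ctrl.sense();r=R.from_quat(s['ee_rot'])
f=lambda u,z:(r.inv().apply(onplane(i,u,z)-s['ee_pos'])[:2]*1000).round(1)
print('rim front corners',f((50,139),.056),f((443,139),.056))
print('neighbours',f((147,206),.046),f((348,206),.046))
print('foam gap',f((217,155),.026),f((280,155),.026))
print('bottle',f((209,190),.1233),f((299,190),.1233))
E
```

```text
rim front corners [  55.1 -133.6] [ 54.9 122.9]
neighbours [  5.8 -79.5] [ 5.7 68.8]
foam gap [ 40.8 -29.2] [40.8 19.7]
bottle [ 38.3 -19.6] [38.3 18.5]
```

>>> {"op": "arm_command", "data": {"plan": [[0.005,-0.055,0.05,0,0,0,-0.3],[0.005,-0.055,0.2,0,0,0,-0.3],[0.005,-0.055,0.4,0,0,0,-0.3],[0.005,-0.055,0.6,0,0,0,-0.3],[0.005,-0.055,0.8,0,0,0,-0.3]]}}

```text
time_s: 6.08
ee_pos: [0.5203, -0.169, 0.0968]
ee_rot: [-0.084, 0.996, 0.0, -0.0]
contact_force: [0.2, -0.4, -1.7]
width: 0.0416
gripper_force: 41.6
```

>>> {"op": "arm_command", "data": {"plan": [[0,0,0.04,0,0,0,-0.3],[0,0,0.08,0,0,0,-0.3],[0,0,0.12,0,0,0,-0.3],[0,0,0.14,0,0,0,-0.3],[0,0,0.14,0,0,0,-0.3]]}}

```text
time_s: 6.5
ee_pos: [0.5207, -0.1699, 0.0866]
ee_rot: [-0.084, 0.996, -0.0, 0.0]
contact_force: [0.1, 0.1, -1.2]
width: 0.0416
gripper_force: 41.6
```

```bash
python3 - <<'E'
from h import *
need((.5206,-.172,.084),.167)
E
```

```text
t 6.5 pos [ 0.5207 -0.1699  0.0866] w 0.0416 g 41.6 F [ 0.1  0.1 -1.2]
shift [ 0.006 -0.025  0.033] turn [-0.      0.0001  0.0001]
```

Lower the last 2-3 mm until contact, then open only partly, since the neighbours are close.

>>> {"op": "arm_command", "data": {"plan": [[0,0,0.01,0,0,0,-0.3],[0,0,0.02,0,0,0,-0.3],[0,0,0.03,0,0,0,-0.3],[0,0,0.035,0,0,0,-0.3],[0,0,0.035,0,0,0,-0.3]]}}

```text
time_s: 6.92
ee_pos: [0.5207, -0.1701, 0.0843]
ee_rot: [-0.084, 0.997, -0.0, 0.0]
contact_force: [-1.4, 1.1, 5.2]
width: 0.0412
gripper_force: 42.2
```

```bash
python3 - <<'E'
from h import *
need((.5206,-.172,.084),.167)
E
```

```text
t 6.92 pos [ 0.5207 -0.1701  0.0843] w 0.0412 g 42.2 F [-1.4  1.1  5.2]
shift [ 0.005 -0.023  0.003] turn [-0.      0.0001  0.    ]
```

Contact at the expected height (force changed by about 6.5 N upward). Release.

>>> {"op": "arm_command", "data": {"plan": [[0,0,0,0,0,0,0.1],[0,0,0,0,0,0,0.3],[0,0,0,0,0,0,0.3],[0,0,0,0,0,0,0.3],[0,0,0,0,0,0,0.3]]}}

```text
time_s: 7.33
ee_pos: [0.5205, -0.17, 0.0834]
ee_rot: [-0.084, 0.996, 0.0, -0.0]
contact_force: [1.1, 0.3, -0.2]
width: 0.055
gripper_force: 0.0
```

>>> {"op": "arm_command", "data": {"plan": [[0,0,-0.1,0,0,0,0.3],[0,0,-0.25,0,0,0,0.3],[0,0,-0.5,0,0,0,0.3],[0,0,-0.75,0,0,0,0.3],[0,0,-1,0,0,0,0.3]]}}

```text
time_s: 7.75
ee_pos: [0.5204, -0.17, 0.1647]
ee_rot: [-0.084, 0.997, 0.0, -0.0]
contact_force: [0.2, -0.6, -0.1]
width: 0.0556
gripper_force: 0.0
```

>>> {"op": "arm_command", "data": {"plan": [[0.2,0,-0.25,0,0,0,0.3],[0.4,0,-0.5,0,0,0,0.3],[0.6,0,-0.75,0,0,0,0.3],[0.8,0,-1,0,0,0,0.3],[0.8,0,-1,0,0,0,0.3]]}}

```text
time_s: 8.17
ee_pos: [0.4564, -0.1813, 0.2476]
ee_rot: [-0.083, 0.997, -0.002, 0.003]
contact_force: [-0.5, -0.4, -0.1]
width: 0.056
gripper_force: 0.0
```

```bash
python3 - <<'E'
from h import *
need((.5206,-.172,.084),.167)
i=ctrl.camera_info('wrist');im=ctrl.capture('wrist')[:,:,::-1].copy();T=ctrl.capture('top')[:,:,::-1];cv2.imwrite('pics/t4.png',T)
S=ctrl.capture('side')[:,:,::-1];cv2.imwrite('pics/s4.png',S)
c=cv2.resize(S[130:280,230:410],(400,333),interpolation=cv2.INTER_CUBIC)
o=np.zeros((384,800,3),np.uint8);o[:300,:400]=cv2.resize(im,(400,300));o[:333,400:]=c
cv2.imwrite('pics/w4.png',im);cv2.imwrite('pics/c4.png',o)
E
```

```text
t 8.17 pos [ 0.4564 -0.1813  0.2476] w 0.056 g 0.0 F [-0.5 -0.4 -0.1]
shift [-0.8   -0.011  2.049] turn [-0.0006  0.0008 -0.0001]
```

View pics/c4.png

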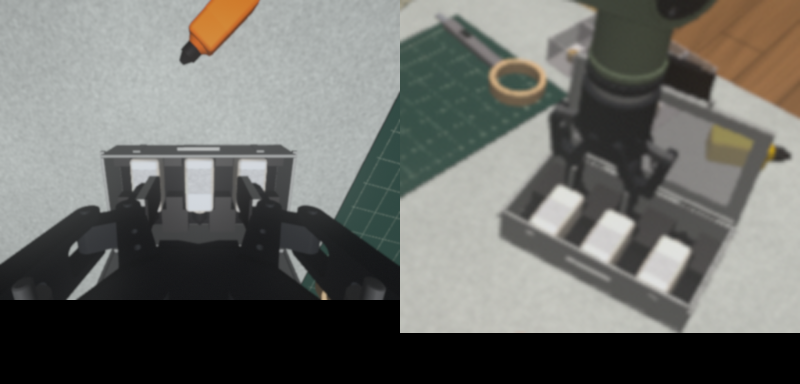

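All three bottles lie in a row in the case (side crop: (557,210), (608,237), (665,263)), and the bottle is flat in the pocket. Next the lid: go behind it with closed fingers at case y = +95 mm, clear of the clip.

```bash
cat >> h.py <<'E'
def case(x,y,tipz):
    c,s=np.cos(.167),np.sin(.167)
    return (.5386+c*x-s*y,-.167+s*x+c*y,tipz+.073)
E
python3 - <<'E'
from h import *
need(case(.15,.095,.275),.167)
E
```

```text
t 8.32 pos [ 0.4575 -0.1806  0.2435] w 0.0555 g 0.0 F [ 0.6 -0.5 -0.4]
shift [-2.904  1.186 -1.304] turn [-0.      0.0001  0.    ]
```

>>> {"op": "arm_command", "data": {"plan": [[0,0.3,-0.35,0,0,0,-0.3],[0,0.5,-0.7,0,0,0,-1],[0,0.7,-1,0,0,0,-1],[-0.4,0.8,-1,0,0,0,-1],[-0.8,0.9,-1,0,0,0,-1]]}}

```text
time_s: 8.73
ee_pos: [0.5093, -0.098, 0.3246]
ee_rot: [-0.084, 0.997, -0.0, 0.001]
contact_force: [0.2, -0.9, 0.6]
width: -0.0002
gripper_force: 0.0
```

>>> {"op": "arm_command", "data": {"plan": [[0,0.2,-0.3,0,0,0,-1],[-0.3,0.3,-0.3,0,0,0,-1],[-0.6,0.3,-0.3,0,0,0,-1],[-0.9,0.3,-0.3,0,0,0,-1],[-1,0.3,-0.3,0,0,0,-1]]}}

```text
time_s: 9.15
ee_pos: [0.5865, -0.0608, 0.3452]
ee_rot: [-0.084, 0.996, 0.0, -0.001]
contact_force: [0.1, -0.3, 0.1]
width: 0.0
gripper_force: 0.0
```

>>> {"op": "arm_command", "data": {"plan": [[-0.3,0,0,0,0,0,-1],[-0.6,0,0,0,0,0,-1],[-0.9,0,0,0,0,0,-1],[-1,0,0,0,0,0,-1],[-1,0,0,0,0,0,-1]]}}

```text
time_s: 9.57
ee_pos: [0.6635, -0.0483, 0.3451]
ee_rot: [-0.084, 0.996, 0.0, -0.002]
contact_force: [0.1, -0.2, 0.4]
width: 0.0002
gripper_force: 0.0
```

```bash
python3 - <<'E'
from h import *
need(case(.15,.095,.175),.167)
E
```

```text
t 9.57 pos [ 0.6635 -0.0483  0.3451] w 0.0002 g 0.0 F [ 0.1 -0.2  0.4]
shift [-0.093 -0.018  1.214] turn [ 0.0001 -0.0005  0.0002]
```

>>> {"op": "arm_command", "data": {"plan": [[-0.09,-0.02,0.2,0,0,0,-1],[-0.09,-0.02,0.4,0,0,0,-1],[-0.09,-0.02,0.6,0,0,0,-1],[-0.09,-0.02,0.8,0,0,0,-1],[-0.09,-0.02,1,0,0,0,-1]]}}

```text
time_s: 9.98
ee_pos: [0.6681, -0.0493, 0.2665]
ee_rot: [-0.083, 0.997, 0.0, -0.001]
contact_force: [-0.3, 0.2, 0.4]
width: -0.0002
gripper_force: 0.0
```

>>> {"op": "arm_command", "data": {"plan": [[0,0,0.2,0,0,0,-1],[0.1,0,0.2,0,0,0,-1],[0.2,0,0.2,0,0,0,-1],[0.3,0,0.2,0,0,0,-1],[0.4,0,0.2,0,0,0,-1]]}}

```text
time_s: 10.4
ee_pos: [0.6377, -0.0546, 0.2533]
ee_rot: [-0.083, 0.997, -0.0, 0.002]
contact_force: [3.3, 1.2, 3.0]
width: 0.0
gripper_force: 1.8
```

```bash
python3 - <<'E'
from h import *
need(case(.0935,.095,.175),.167)
E
```

```text
t 10.4 pos [ 0.6377 -0.0546  0.2533] w 0.0 g 1.8 F [3.3 1.2 3. ]
shift [0.287 0.008 0.066] turn [-0.0001  0.0007  0.    ]
```

>>> {"op": "arm_command", "data": {"plan": [[0.06,0,0,0,0,0,-1],[0.12,0,0,0,0,0,-1],[0.18,0,0,0,0,0,-1],[0.24,0,0,0,0,0,-1],[0.3,0,0,0,0,0,-1]]}}

```text
time_s: 10.82
ee_pos: [0.6142, -0.0585, 0.2518]
ee_rot: [-0.084, 0.996, -0.0, 0.0]
contact_force: [3.4, 0.6, 2.7]
width: 0.0
gripper_force: 1.6
```

```bash
python3 - <<'E'
from h import *
need(case(.062,.095,.175),.167)
S=ctrl.capture('side')[:,:,::-1];cv2.imwrite('pics/s5.png',S)
a=cv2.imread('pics/side0.png')
o=np.hstack([cv2.resize(q[100:290,240:420],(400,422),interpolation=cv2.INTER_CUBIC) for q in (S,a)]);cv2.imwrite('pics/c5.png',o)
E
```

```text
t 10.82 pos [ 0.6142 -0.0585  0.2518] w 0.0 g 1.6 F [3.4 0.6 2.7]
shift [0.382 0.008 0.047] turn [-0.      0.0002  0.0001]
```

View pics/c5.png

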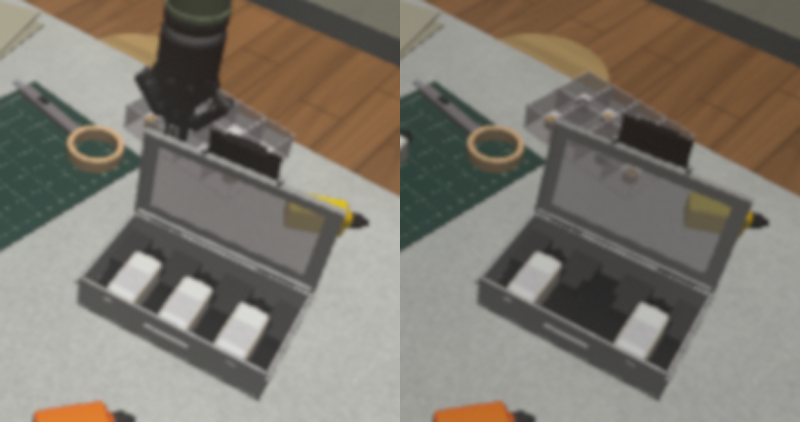

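The lid follows the finger: left, now upright; right, the start. Continuing along the arc.

>>> {"op": "arm_command", "data": {"plan": [[0.2,0,0.02,0,0,0,-1],[0.38,0,0.05,0,0,0,-1],[0.58,0,0.1,0,0,0,-1],[0.76,0,0.17,0,0,0,-1],[0.9,0,0.26,0,0,0,-1]]}}

```text
time_s: 11.28
ee_pos: [0.5421, -0.0706, 0.2306]
ee_rot: [-0.084, 0.996, -0.0, -0.0]
contact_force: [1.1, 0.7, 1.9]
width: -0.0
gripper_force: 1.2
```

```bash
python3 - <<'E'
from h import *
need(case(-.0155,.095,.125),.167)
E
```

```text
t 11.28 pos [ 0.5421 -0.0706  0.2306] w -0.0 g 1.2 F [1.1 0.7 1.9]
shift [0.437 0.007 0.407] turn [-0.     -0.0002  0.0001]
```

>>> {"op": "arm_command", "data": {"plan": [[0.14,0,0.1,0,0,0,-1],[0.25,0,0.2,0,0,0,-1],[0.36,0,0.3,0,0,0,-1],[0.45,0,0.42,0,0,0,-1],[0.52,0,0.54,0,0,0,-1]]}}

```text
time_s: 11.7
ee_pos: [0.5008, -0.0775, 0.1868]
ee_rot: [-0.084, 0.996, 0.0, -0.001]
contact_force: [0.1, -0.8, 1.5]
width: -0.0
gripper_force: 0.9
```

>>> {"op": "arm_command", "data": {"plan": [[0.06,0,0.1,0,0,0,-1],[0.1,0,0.2,0,0,0,-1],[0.13,0,0.3,0,0,0,-1],[0.15,0,0.4,0,0,0,-1],[0.15,0,0.48,0,0,0,-1]]}}

```text
time_s: 12.12
ee_pos: [0.4897, -0.0793, 0.148]
ee_rot: [-0.084, 0.996, 0.0, -0.001]
contact_force: [-0.5, -1.0, 1.3]
width: 0.0
gripper_force: 0.7
```

```bash
python3 - <<'E'
from h import *
need(case(-.04,.095,.066),.167)
E
```

```text
t 12.12 pos [ 0.4897 -0.0793  0.148 ] w 0.0 g 0.7 F [-0.5 -1.   1.3]
shift [0.08  0.004 0.113] turn [ 0.0001 -0.0003  0.0001]
```

>>> {"op": "arm_command", "data": {"plan": [[0.04,0,0.04,0,0,0,-1],[0.08,0,0.08,0,0,0,-1],[0.08,0,0.11,0,0,0,-1],[0.08,0,0.13,0,0,0,-1],[0.08,0,0.14,0,0,0,-1]]}}

```text
time_s: 12.53
ee_pos: [0.4839, -0.0804, 0.138]
ee_rot: [-0.084, 0.996, 0.0, -0.001]
contact_force: [-2.0, -0.0, 10.4]
width: -0.0004
gripper_force: 4.8
```

```bash
python3 - <<'E'
from h import *
need(case(-.06,.095,.066),.167)
S=ctrl.capture('side')[:,:,::-1];cv2.imwrite('pics/s6.png',S)
E
```

```text
t 12.53 pos [ 0.4839 -0.0804  0.138 ] w -0.0004 g 4.8 F [-2.  -0.  10.4]
shift [ 0.256  0.007 -0.012] turn [ 0.     -0.0002  0.0001]
```

The tip is at 65 mm with 10 N up, so the lid is on its rim. Next the clip: lift, then go in front above its free edge.

>>> {"op": "arm_command", "data": {"plan": [[0,0,-0.2,0,0,0,-1],[0,0,-0.5,0,0,0,-1],[0.3,-0.3,-0.6,0,0,0,-1],[0.6,-0.6,-0.6,0,0,0,-1],[1,-1,-0.6,0,0,0,-1]]}}

```text
time_s: 13.0
ee_pos: [0.4213, -0.17, 0.1868]
ee_rot: [-0.085, 0.996, -0.001, 0.002]
contact_force: [-0.4, -1.6, 0.3]
width: -0.0003
gripper_force: 0.0
```

```bash
python3 - <<'E'
from h import *
need(case(-.1215,0,.07),.167)
i=ctrl.camera_info('wrist');W=ctrl.capture('wrist')[:,:,::-1];S=ctrl.capture('side')[:,:,::-1]
for y in(-.13,.13):print(pix(i,np.array(case(-.0725,y,-.007))))
for y in(-.045,.045):print('clip end',pix(i,np.array(case(-.1205,y,-.011))))
o=np.hstack([cv2.resize(W,(400,300)),cv2.resize(S[130:280,230:430],(400,300),interpolation=cv2.INTER_CUBIC)]);cv2.imwrite('pics/c7.png',o)
E
```

```text
t 13.0 pos [ 0.4213 -0.17    0.1868] w -0.0003 g 0.0 F [-0.4 -1.6  0.3]
shift [ 0.069 -0.206  0.548] turn [-0.0002  0.0005  0.0005]
[ 73.21901322 261.14982257]
[395.48228141 262.19231243]
clip end [175.42082393 203.27530291]
clip end [291.78492643 203.62840515]
```

View pics/c7.png

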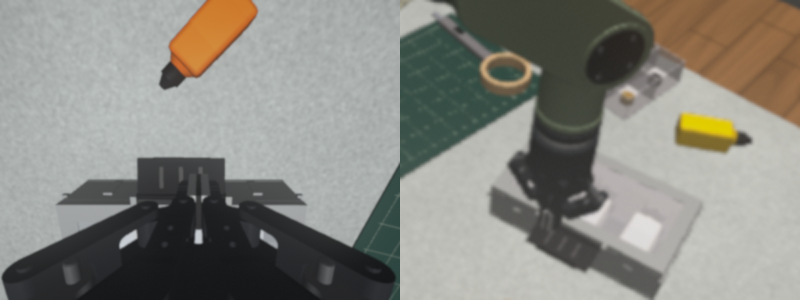

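The lid is shut, and the clip sticks straight out at wrist (175-287, 202), exactly where predicted. I fold it down along its arc.

>>> {"op": "arm_command", "data": {"plan": [[0.04,-0.1,0.1,0,0,0,-1],[0.07,-0.2,0.25,0,0,0,-1],[0.07,-0.205,0.4,0,0,0,-1],[0.07,-0.205,0.5,0,0,0,-1],[0.07,-0.205,0.54,0,0,0,-1]]}}

```text
time_s: 13.52
ee_pos: [0.4179, -0.1861, 0.1411]
ee_rot: [-0.084, 0.996, 0.001, -0.001]
contact_force: [-0.2, 0.3, 0.8]
width: -0.0001
gripper_force: 0.0
```

>>> {"op": "arm_command", "data": {"plan": [[0,0,0.12,0,0,0,-1],[-0.04,0,0.26,0,0,0,-1],[-0.1,0,0.36,0,0,0,-1],[-0.17,0,0.44,0,0,0,-1],[-0.24,0,0.48,0,0,0,-1]]}}

```text
time_s: 13.93
ee_pos: [0.4373, -0.1832, 0.1037]
ee_rot: [-0.084, 0.996, 0.0, -0.001]
contact_force: [-3.0, -1.2, 3.2]
width: -0.0001
gripper_force: 1.7
```

```bash
python3 - <<'E'
from h import *
need(case(-.0915,0,.032),.167)
E
```

```text
t 13.93 pos [ 0.4373 -0.1832  0.1037] w -0.0001 g 1.7 F [-3.  -1.2  3.2]
shift [-0.139 -0.011 -0.017] turn [ 0.0001 -0.0002  0.0002]
```

>>> {"op": "arm_command", "data": {"plan": [[-0.04,0,0.02,0,0,0,-1],[-0.08,0,0.02,0,0,0,-1],[-0.11,0,0.02,0,0,0,-1],[-0.13,0,0.02,0,0,0,-1],[-0.14,0,0.02,0,0,0,-1]]}}

```text
time_s: 14.35
ee_pos: [0.4472, -0.1813, 0.1023]
ee_rot: [-0.084, 0.996, 0.001, -0.001]
contact_force: [-4.8, -1.2, -1.7]
width: -0.0
gripper_force: 2.1
```

```bash
python3 - <<'E'
from h import *
need(case(-.0915,0,.032),.167)
E
```

```text
t 14.35 pos [ 0.4472 -0.1813  0.1023] w -0.0 g 2.1 F [-4.8 -1.2 -1.7]
shift [-0.012 -0.014 -0.034] turn [ 0.0002 -0.0003  0.0001]
```

>>> {"op": "arm_command", "data": {"plan": [[-0.015,0,0,0,0,0,-1],[-0.03,0,0,0,0,0,-1],[-0.045,0,0,0,0,0,-1],[-0.06,0,0,0,0,0,-1],[-0.06,0,0,0,0,0,-1]]}}

```text
time_s: 14.77
ee_pos: [0.448, -0.1811, 0.1022]
ee_rot: [-0.085, 0.996, 0.001, -0.006]
contact_force: [-16.7, -7.9, 4.8]
width: 0.0
gripper_force: 8.9
```

```bash
python3 - <<'E'
from h import *
need(case(-.0915,0,.032),.167)
E
```

```text
t 14.77 pos [ 0.448  -0.1811  0.1022] w 0.0 g 8.9 F [-16.7  -7.9   4.8]
shift [-0.002 -0.014 -0.035] turn [ 0.0004 -0.0017  0.0004]
```

A hard stop at 18 N, with the finger where the clip is home. Back off to the front and rise.

>>> {"op": "arm_command", "data": {"plan": [[0.1,0,0,0,0,0,-1],[0.3,0,0,0,0,0,-1],[0.5,0,0,0,0,0,-1],[0.6,0,-0.3,0,0,0,-1],[0.6,0,-0.7,0,0,0,-1]]}}

```text
time_s: 15.18
ee_pos: [0.4034, -0.1884, 0.1579]
ee_rot: [-0.083, 0.997, 0.001, -0.002]
contact_force: [0.5, 0.6, 0.1]
width: -0.0001
gripper_force: 0.0
```

>>> {"op": "arm_command", "data": {"plan": [[0,0.3,-0.3,0,0,0,-1],[0,0.6,-0.6,0,0,0,-1],[0,0.9,-0.9,0,0,0,-1],[0,1,-1,0,0,0,-1],[0,1,-1,0,0,0,-1]]}}

```text
time_s: 15.6
ee_pos: [0.3935, -0.1092, 0.2413]
ee_rot: [-0.085, 0.996, -0.001, 0.004]
contact_force: [-0.7, 0.5, -0.7]
width: 0.0003
gripper_force: 0.0
```

>>> {"op": "arm_command", "data": {"plan": [[0,0.3,-0.3,0,0,0,-1],[0,0.6,-0.5,0,0,0,-1],[0,0.9,-0.5,0,0,0,-1],[0,1,-0.5,0,0,0,-1],[0,1,-0.5,0,0,0,-1]]}}

```text
time_s: 16.02
ee_pos: [0.3787, -0.0306, 0.2778]
ee_rot: [-0.085, 0.996, 0.0, -0.0]
contact_force: [-0.6, -1.3, -0.5]
width: 0.0001
gripper_force: 0.0
```

```bash
python3 - <<'E'
from h import *
need(case(-.0915,0,.032),.167)
i=ctrl.camera_info('top');T=ctrl.capture('top');g=cv2.cvtColor(T,cv2.COLOR_RGB2GRAY)
i2=ctrl.camera_info('side');g2=cv2.cvtColor(ctrl.capture('side'),cv2.COLOR_RGB2GRAY)
P=lambda x,y,z:np.array(case(x,y,z-.073))
def prof(i,g,y,z,xs):return [int(g[tuple(pix(i,P(x,y,z)).round().astype(int)[::-1])]) for x in xs]
xs=np.arange(-.13,-.05,.005)
print(xs.round(3))
for y in(-.03,0,.03,.1):print('top',y,prof(i,g,y,.062,xs))
# side: clip on front face
for y in(-.07,-.03,0,.03,.07):print('side',y,[int(g2[tuple(pix(i2,P(-.0825,y,z)).round().astype(int)[::-1])]) for z in np.arange(.0,.075,.006)])
# lid corner heights (front edge, z .066) pixel predictions
E
```

```text
t 16.02 pos [ 0.3787 -0.0306  0.2778] w 0.0001 g 0.0 F [-0.6 -1.3 -0.5]
shift [-0.54  -2.015  2.16 ] turn [ 0.     -0.0001  0.0004]
[-0.13  -0.125 -0.12  -0.115 -0.11  -0.105 -0.1   -0.095 -0.09  -0.085
 -0.08  -0.075 -0.07  -0.065 -0.06  -0.055]
top -0.03 [136, 137, 137, 137, 138, 139, 137, 139, 137, 116, 14, 9, 97, 139, 138, 138]
top 0 [137, 139, 134, 135, 140, 133, 133, 140, 157, 11, 32, 55, 155, 142, 139, 137]
top 0.03 [98, 99, 101, 102, 104, 102, 29, 28, 28, 107, 107, 104, 105, 101, 102, 99]
top 0.1 [51, 64, 69, 77, 84, 86, 90, 93, 97, 100, 104, 108, 112, 110, 108, 104]
side -0.07 [167, 165, 160, 142, 98, 79, 77, 79, 78, 78, 78, 78, 81]
side -0.03 [161, 160, 158, 142, 80, 55, 52, 52, 51, 51, 52, 56, 63]
side 0 [167, 168, 163, 145, 61, 54, 53, 53, 54, 53, 53, 55, 62]
side 0.03 [170, 171, 166, 119, 88, 63, 54, 52, 52, 51, 52, 56, 63]
side 0.07 [168, 168, 164, 133, 105, 80, 79, 79, 78, 79, 79, 80, 79]
```

The top view shows dark only between case x = -85 and -75 mm with table in front of that. The side view shows the black clip flat on the case front down to about 25 mm. The clip is home, so I hand in.

```bash
python3 -c "
from workcell import ctrl
print(ctrl.sign_off())"
```

```text
the job is handed in; nothing more can be done
None
```

The ink bottle is lying in the empty middle pocket with its cap towards the hinge. The lid is shut, the clip is folded home, and the job is handed in at about 16 s of robot time; sign-off returned no verdict.

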